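Shut the glass-tube case

ROBOT

A 6-joint arm with a two-finger parallel gripper is mounted at the origin on the work surface. World frame = base frame: x ahead of the robot, y to its left, z up, the work surface at z = 0. Lengths are in m, angles in rad, forces in N, time in s.
With the tool pointing down it reaches from about 0.325 to 0.875 m from the base axis. Payload 4.4 kg.
Tool frame: the origin (TCP) lies midway between the tips of the shut fingers; the grasp point (between the pads) lies 19 mm behind it; x points along the fingers, y is the direction in which the jaws open and shut, and the axes are right-handed (so a half turn about x gives the same grasp; the last joint's range is limited). The gripper opens to 85 mm and grips with 20 to 120 N. Pads are 22 mm wide; open, the fingers measure 114 mm over their backs; the gripper's body (76 mm by 85 mm) begins 54 mm behind the grasp point. The pads swing forward as they close: fully open they stand 13 mm farther back than shut.
Start: joints at [-1.28, 0.207, 1.542, -0, 1.393, -0.15], TCP at [0.245, -0.52, 0.231] pointing down, gripper open.
Joint ranges: [-2.73, 2.73], [-0.86, 2.22], [0.23, 2.46], [-1.11, 4.25], [0.08, 2.63], [-2.82, 2.82]. Speed limits (rad/s): [2.79, 2.79, 3.14, 3.14, 3.14, 3.14].

INTERFACE

Orientations are given as a unit quaternion [w, x, y, z].
In Python, from rig import * gives the robot as it stands.
- The arm moves only by the tool move_arm, never from a script. Its argument "plan" is a list of rows, each a list of 2 entries, a list of its own where there are three numbers: the shift along the tool's x, y, z in m, then the turn about the tool's x in rad. A call has 1 to 8 rows; each row is the pose to reach, as a shift and turn from the pose commanded when the call began, along the tool's axes at that moment; what a row does not reach only later rows make up. A row lasts 1/8 s, in which the tool goes at most 62.5 mm and 10.7 degrees, less where a joint would pass 70% of its speed; a pose out of reach is approached as far as the arm can. A call with a gripper value outside its range is refused whole. "jaw" is the opening, from -1 (shut) to 1 (fully open), so that 0 is half open, set as the call begins (left out, the last holds). The fingers move at their own pace and stop on an object; "squeeze" is the grip in N (left out, the last holds). Time passes only in rows, so rows that repeat a pose let the fingers close. It gives the time, the measured TCP pose, the force and the opening at its end, in the units of the state.
- state(): the state, without advancing time (a new reading comes with each control period).
- snapshot(name): name is "scene" or "top" or "wrist"; returns the picture (420x560x3 uint8, red, green, blue); there is no depth.
- get_calibration(name): a dict with "fx", "fy", "cx", "cy" (pixels), "k1" (the pictures are not rectified: a ray, as slopes to the right and down, at radius r is drawn at 1 + k1 r^2 times it, then the intrinsics apply), "T" (4x4, takes a point from camera to world coordinates). Camera axes: x right, y down, z forward; pixel columns grow to the right and rows downward; lengths in m; the calibration is good to about 2 mm. A picture is of the moment at which its call begins: read the wrist's pose just before it. get_calibration takes no time and is no camera call; for the wrist camera it gives the pose at the moment of the call.
- finish_job(): hands the job in, once; it reports no verdict.
The state is a dict: "clock": time; "q": joint angles; "dq": joint speeds; "joint_efforts": joint torques, N m; "eef_pos": TCP position; "tool_rot": TCP orientation; "ft_force": force on the tool from outside, world axes, zero at the start; "wrist_torque": the same for the moment, N m; "opening": opening from 0.0 (shut) to 1.0 (fully open).
Only numpy, scipy, OpenCV 4.12 (cv2) and the standard library are available. Lean on these libraries where they do the work, as an engineer would, in place of code of your own. Each camera call takes 0.05 s, during which the arm holds its last target. There are 200 camera calls.

TASK

Close up the teal case of glass tubes: first fold its upright orange flap right down flat over the tubes, and only then swing the teal lid fully shut. Push gently with the fingertips or the outside of the fingers; do not pinch or lift anything. Leave the tubes in their grooves and everything else on the bench where it is.

Things in the scene. Friction and masses are not known exactly. Their poses are not given: they have to be found in the camera images.
- case: Teal case fixed on a brown wooden board (420 mm along the case's x, 220 mm along its y, centred under it) whose top stands 4 to 34 mm above the bench, different each time. Case outside 240 mm along its x (the hinge direction), 200 mm along its y, rim 65 mm above its origin, walls 6 mm. Origin under its centre, on the board's top; z up. The lid is hinged along its +y rim, the flap along the inside of its -y wall.
- flap (a joint): Angle of the orange flap, rad: 0 = lying flat inside the case over the tubes, 1.57 = upright, more leans outward over the -y wall. Starts 1.4 to 1.75. Moderately stiff hinge: it stays where it is left and takes about 1 to 2 N near its edge. The flap is 200 mm along the hinge, reaches 125 mm from it and is 5 mm thick; that thickness lies on the outer side (the top side when flat), measured from the hinge line. Hard stop at 0.
- lid (a joint): Angle of the teal lid, rad: 0 = fully shut on the case, 1.57 = upright, more leans outward beyond the +y side. Starts 1.6 to 1.95. Stiff hinge: it stays at any angle, does not fall shut, and takes 1 to 6 N at 150 mm from the hinge. The lid is 240 mm along the hinge, reaches 200 mm from it, and its outer face (top when shut) lies 12.5 mm off the hinge line. Hard stop at 0.
- flap_hinge (a point): Middle of the flap's hinge line: 88 mm from the case's origin towards its -y, 50 mm above it.
- flap_edge (a point): Middle of the flap's free edge, on its outer (later upper) face, 125 mm from the hinge.
- lid_hinge (a point): Middle of the lid's hinge line: 100 mm from the case's origin towards its +y, 65 mm above it.
- lid_edge (a point): Middle of the lid's free edge, on its outer (later upper) face, 200 mm from the hinge.
- bung: Cork bung, 42 mm across, 35 mm tall, standing on the board at the robot end of the case; origin under its centre.
- beaker: Small amber glass beaker, 52 mm across, 55 mm tall, standing on the board at the far end of the case; origin under its centre.
- rod_pot: Steel pot, 76 mm across and 100 mm tall, with glass rods standing in it up to 195 mm high; origin under its centre.
- polish_jar: Amber jar with black cap, 60 mm across, 70 mm tall; origin under its centre.
- paddle: Graphite shaping paddle lying on the bench, 220 mm long along its x, 45 mm wide, 16 mm high, wooden handle towards -x; origin under it, where handle and blade meet.
- tape_roll: White disc-shaped roll of paper tape lying flat, 70 mm across, 25 mm tall; origin under its centre.
- tube_a: Sealed glass tube with amber bands, 22 mm across, 140 mm long along its x, lying in a foam groove in the case, top 28 mm above the case's origin; origin under its middle.
- tube_b: The same with green bands, in the groove nearer the lid's hinge.

How it is judged:
On the way, in this order (a step that is already met when the one before it is completed fails the run):
1. the flap lies flat in the case while the lid is still open (value of joint flap below 0.09 rad and value of joint lid above 1 rad), for 0.2 s.
2. the lid is fully shut over the flap (value of joint lid below 0.06 rad and value of joint flap below 0.09 rad), for 0.2 s.
At the end, for the whole second after the job is handed in: The flap lies flat (within 0.09 rad) and the lid is shut (within 0.06 rad, about 12 mm at its edge) and at rest; the tubes are within 20 mm and the other loose things within 25 mm of where they stood (all of step 2 and velocity of joint lid between -0.05 and 0.05 rad/s and not (distance of tube_a from where it was at the start of the episode above 0.02 m) and not (distance of tube_b from where it was at the start of the episode above 0.02 m) and not (distance of bung from where it was at the start of the episode above 0.025 m) and not (distance of beaker from where it was at the start of the episode above 0.025 m) and not (distance of rod_pot from where it was at the start of the episode above 0.025 m) and not (distance of polish_jar from where it was at the start of the episode above 0.025 m) and not (distance of paddle from where it was at the start of the episode above 0.025 m) and not (distance of tape_roll from where it was at the start of the episode above 0.025 m)); the robot touches nothing.
It fails at once if the lid is swung well down (below 0.9 rad) while the flap still stands up (above 0.3 rad) (value of joint flap above 0.3 rad and value of joint lid below 0.9 rad).
It fails at once if the flap or the lid is pinched or forced while it swings (more than 35 N from the fingers while the flap is above 0.2 rad or the lid between 0.2 and 1.4 rad) (contact force between the fingers and case above 35 N and (value of joint flap above 0.2 rad or value of joint lid between 0.2 and 1.4 rad)).
It fails at once if the case, flap or lid is pressed hard (more than 60 N from the fingers) (contact force between the fingers and case above 60 N).
It fails at once if a tube is shifted by more than 20 mm or lifted (distance of any of tube_a, tube_b from where it was at the start of the episode above 0.02 m).
It fails at once if another loose thing on the bench is shifted by more than 25 mm or lifted (distance of any of bung, beaker, rod_pot, polish_jar, paddle, tape_roll from where it was at the start of the episode above 0.025 m).
It also fails if it takes over 61 s, if anything falls off the work surface, if the arm or the gripper's body presses on something with over 40 N, if the wrist force passes 120 N, or if a joint passes its speed limit or range.

## Working session

There is one attempt and no reset: what is moved stays moved. The work goes in short steps, Python scripts to look and compute and a tool call to move; the robot and the scene stay as the last step left them, time stands still between calls to the robot, and variables do not carry over. Pictures are saved under pics/ and viewed, about 8 in all and at most 12, crops included, and the job is handed in when it is done.

Besides the shell and the picture viewer there is one more tool, called after "Call:" in YAML: its name, and indented under it one key for each argument. move_arm: Moves the arm, as the interface text tells. Its arguments: {"type":"object","properties":{"plan":{"type":"array"},"jaw":{"type":"number"},"squeeze":{"type":"number"}},"required":["plan"]}

```bash
mkdir -p pics; ls
python3 - <<'E'
from rig import *
import cv2,numpy as np
print(state())
for n in("scene","top"):
    cv2.imwrite(f"pics/{n}0.png",snapshot(n)[:,:,::-1]); c=get_calibration(n); print(n,{k:(np.round(v,4).tolist()) for k,v in c.items()})
E
```

```text
pics
{'clock': 0.0, 'q': array([-1.28053504e+00,  2.07425997e-01,  1.54299991e+00, -4.77458838e-06,
        1.39350587e+00, -1.50499975e-01]), 'dq': array([ 0.00031978,  0.00022404, -0.00091399, -0.00061472, -0.00114924,
       -0.00161315]), 'joint_efforts': array([-6.64048148e-04, -3.83034182e+01, -2.91598159e+01, -4.25637409e-04,
        1.03834763e-02,  3.62942316e-06]), 'eef_pos': array([ 0.24507379, -0.51929517,  0.23010058]), 'tool_rot': array([-0.15374961, -0.68994498, -0.15539935,  0.69006378]), 'ft_force': array([ 0.33267495, -1.09249012, -0.53461675]), 'wrist_torque': array([-0.01148579,  0.00519265, -0.02531691]), 'opening': 0.9946678289976235}
scene {'fx': 405.0427, 'fy': 405.0427, 'cx': 276.9283, 'cy': 213.4834, 'k1': -0.0108, 'T': [[-0.6226, 0.652, -0.4327, 1.0456], [0.7824, 0.5276, -0.3309, 0.3873], [0.0125, -0.5445, -0.8387, 1.0664], [0.0, 0.0, 0.0, 1.0]]}
top {'fx': 398.4316, 'fy': 398.4316, 'cx': 276.8163, 'cy': 213.7266, 'k1': -0.0349, 'T': [[-0.0267, -0.9967, 0.0766, 0.4817], [-0.9996, 0.0256, -0.0152, -0.0117], [0.0131, -0.077, -0.9969, 1.1671], [0.0, 0.0, 0.0, 1.0]]}
```

View pics/scene0.png

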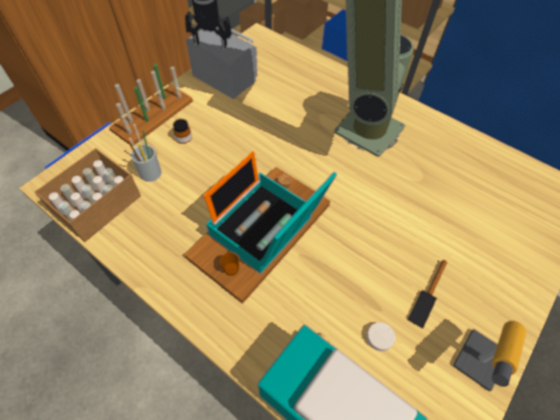

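View pics/top0.png

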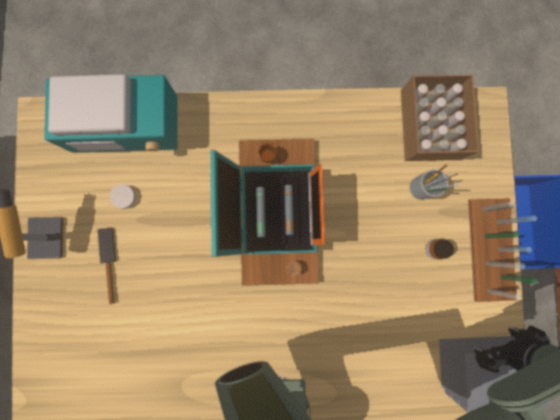

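The top view shows the case around (278,209). The lid is on the left (x≈212–245), the flap on the right (x≈310–325), and the board corners are near (240,140), (314,139), (319,284) and (242,286). In the scene view the board corners are near (187,257), (243,294) and (330,203). Next I'll enlarge both for exact corner pixels.

Run:
```python
import cv2,numpy as np
t=cv2.imread("pics/top0.png")[130:295,200:335]; s=cv2.imread("pics/scene0.png")[145:310,180:345]
o=[]
for im,x0,y0,k in((t,200,130,2.6),(s,180,145,2.6)):
    b=cv2.resize(im,None,fx=k,fy=k,interpolation=cv2.INTER_CUBIC)
    for v in range(0,165,20):
        y=int(v*k);cv2.putText(b,str(y0+v),(0,y+4),0,.35,(255,255,255),1);cv2.line(b,(25,y),(32,y),(255,255,255),1)
        x=int(v*k)
        if x<b.shape[1]: cv2.putText(b,str(x0+v),(x,10),0,.35,(255,255,255),1);cv2.line(b,(x,12),(x,18),(255,255,255),1)
    o.append(b)
print([x.shape for x in o]);cv2.imwrite("pics/c1.png",np.hstack(o))
```

```text
[(429, 351, 3), (429, 429, 3)]
```

View pics/c1.png

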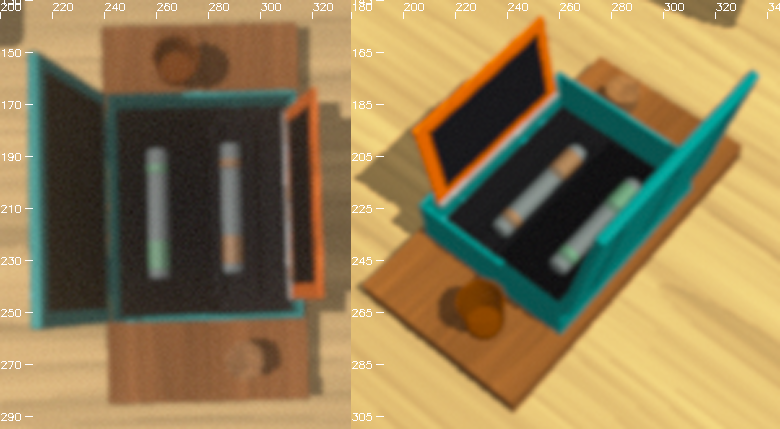

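The enlarged crops give me these corners. In the top view the board is at (239.2,140), (318,138.8), (318.8,282.7) and (241.5,285), the lid edge at (213.5,150) and (213.5,255), and the flap edge at (321.2,164.6) and (323.8,244.6). The same corners are readable in the scene view.

```bash
cat > h.py <<'E'
from rig import *
import cv2,numpy as np
def ray(n,uv):
    c=get_calibration(n);K=np.array([[c['fx'],0,c['cx']],[0,c['fy'],c['cy']],[0,0,1]])
    p=cv2.undistortPoints(np.array([[uv]],float),K,np.array([c['k1'],0,0,0]))[0,0]
    T=np.array(c['T']);d=T[:3,:3]@np.array([p[0],p[1],1]);return T[:3,3],d/np.linalg.norm(d)
def onz(n,uv,z):
    o,d=ray(n,uv);return o+d*(z-o[2])/d[2]
def tri(a,b):
    o1,d1=ray("top",a);o2,d2=ray("scene",b)
    s=np.linalg.lstsq(np.c_[d1,-d2],o2-o1,rcond=None)[0]
    p,q=o1+s[0]*d1,o2+s[1]*d2;return (p+q)/2,np.linalg.norm(p-q)
E
python3 - <<'E'
from h import *
np.set_printoptions(precision=4,suppress=True)
P={}
for k,a,b in(("bFL",(239.2,140),(242.7,300.5)),("bFR",(318,138.8),(182.7,255.8)),("bNR",(318.8,282.7),(276.5,167.3)),("bNL",(241.5,285),(329.6,201)),
 ("lidF",(213.5,150),(276.9,237.3)),("lidN",(213.5,255.4),(335.8,173.1)),("flapF",(321.2,164.6),(205,195)),("flapN",(323.8,244.6),(253.1,151.9))):
    P[k],r=tri(a,b);print(k,P[k],r)
print(np.linalg.norm(P['lidF']-P['lidN']),np.linalg.norm(P['flapF']-P['flapN']))
for z in(.005,.015,.025,.035):
    c=[onz("top",u,z) for u in((239.2,140),(318,138.8),(318.8,282.7),(241.5,285))]
    s=[onz("scene",u,z) for u in((242.7,300.5),(182.7,255.8),(276.5,167.3),(329.6,201))]
    e=lambda c:[np.linalg.norm(c[i]-c[(i+1)%4]) for i in range(4)]
    d=(c[0]+c[1]-c[2]-c[3]);print(z,np.mean(c,0),np.mean(s,0),np.degrees(np.arctan2(d[1],d[0])),np.round(e(c),3),np.round(e(s),3))
E
```

```text
bFL [0.7861 0.0768 0.026 ] 0.005040659275534353
bFR [ 0.7886 -0.155   0.0079] 0.0065105935509561065
bNR [ 0.3679 -0.1409  0.0245] 0.00593902986386748
bNL [0.3695 0.0764 0.0273] 0.00023277603944540354
lidF [0.6944 0.1159 0.2866] 0.006872956185049208
lidN [0.4604 0.1175 0.2867] 0.002708618918414386
flapF [ 0.6733 -0.1377  0.2014] 0.00296389044532358
flapN [ 0.4776 -0.138   0.198 ] 0.001454018688904928
0.23399946322959525 0.19582510450143742
0.005 [ 0.58   -0.0373  0.005 ] [ 0.5685 -0.0398  0.005 ] -0.9488800339998955 [0.234 0.424 0.224 0.426] [0.226 0.433 0.218 0.425]
0.015 [ 0.5791 -0.0371  0.015 ] [ 0.573  -0.0358  0.015 ] -0.9488800339998954 [0.232 0.42  0.222 0.422] [0.224 0.429 0.216 0.421]
0.025 [ 0.5783 -0.0369  0.025 ] [ 0.5775 -0.0318  0.025 ] -0.9488800339998962 [0.23  0.417 0.22  0.419] [0.222 0.425 0.214 0.417]
0.035 [ 0.5774 -0.0366  0.035 ] [ 0.582  -0.0278  0.035 ] -0.948880033999897 [0.228 0.413 0.218 0.415] [0.22  0.421 0.212 0.413]
```

```bash
cat >> h.py <<'E'
from scipy.spatial.transform import Rotation as Rn
def tool():
    s=state();w=s['tool_rot'];return s['eef_pos'],Rn.from_quat(np.r_[w[1:],w[0]]).as_matrix()
E
python3 - <<'E'
from h import *
np.set_printoptions(precision=3,suppress=True)
p,R=tool();print(p);print(R)
for a in range(-180,180,15):
    M=R@Rn.from_rotvec([np.radians(a),0,0]).as_matrix()
    if max(abs(M[1,1]),abs(M[1,2]))>.96: print(a,M[:,1],M[:,2])
for t in((.575,-.22,.175),(.575,-.22,.3)): print(R.T@(np.array(t)-p))
E
```

```text
[ 0.245 -0.519  0.23 ]
[[-0.001  0.427 -0.904]
 [ 0.002 -0.904 -0.427]
 [-1.    -0.002 -0.   ]]
-165 [-0.178  0.984  0.002] [ 0.984  0.178 -0.   ]
-150 [0.083 0.997 0.002] [ 0.997 -0.083 -0.001]
-75 [ 0.984  0.178 -0.   ] [ 0.178 -0.984 -0.002]
-60 [ 0.997 -0.083 -0.001] [-0.083 -0.997 -0.002]
15 [ 0.178 -0.984 -0.002] [-0.984 -0.178  0.   ]
30 [-0.083 -0.997 -0.002] [-0.997  0.083  0.001]
105 [-0.984 -0.178  0.   ] [-0.178  0.984  0.002]
120 [-0.997  0.083  0.001] [0.083 0.997 0.002]
[ 0.056 -0.13  -0.426]
[-0.069 -0.13  -0.426]
```

Call:
move_arm:
  plan:
    - [[-0.05, -0.01, -0.03], -0.14]
    - [[-0.07, -0.03, -0.08], -0.28]
    - [[-0.07, -0.04, -0.14], -0.43]
    - [[-0.07, -0.06, -0.2], -0.58]
    - [[-0.07, -0.07, -0.26], -0.73]
    - [[-0.07, -0.08, -0.32], -0.88]
    - [[-0.07, -0.095, -0.37], -1.0]
    - [[-0.07, -0.102, -0.413], -1.129]
  jaw: -1
  squeeze: 40

```text
clock: 1.1
eef_pos: [0.5764, -0.2495, 0.3006]
tool_rot: [0.501, 0.499, 0.502, -0.499]
ft_force: [0.4, 0.1, -0.5]
opening: 0.0
```

Run:
```python
from h import *
np.set_printoptions(precision=3,suppress=True)
p,R=tool();s=state();print(p);print(R,s['q'],s['ft_force'],s['opening'],s['clock'])
a=snapshot("top")[:,:,::-1];b=snapshot("wrist")[:,:,::-1]
cv2.imwrite("pics/m1.png",np.hstack([cv2.resize(a[110:310,180:400],(500,455)),cv2.resize(b,(300,225)).repeat(1,0) if 0 else cv2.copyMakeBorder(cv2.resize(b,(300,225)),0,230,0,0,0)]))
```

```text
[ 0.576 -0.25   0.301]
[[-0.001  1.     0.005]
 [ 0.001  0.005 -1.   ]
 [-1.    -0.001 -0.001]] [-0.546  0.278  1.312  0.     1.553 -0.551] [ 0.398  0.119 -0.518] 0.00039900705958104344 1.1
```

View pics/m1.png

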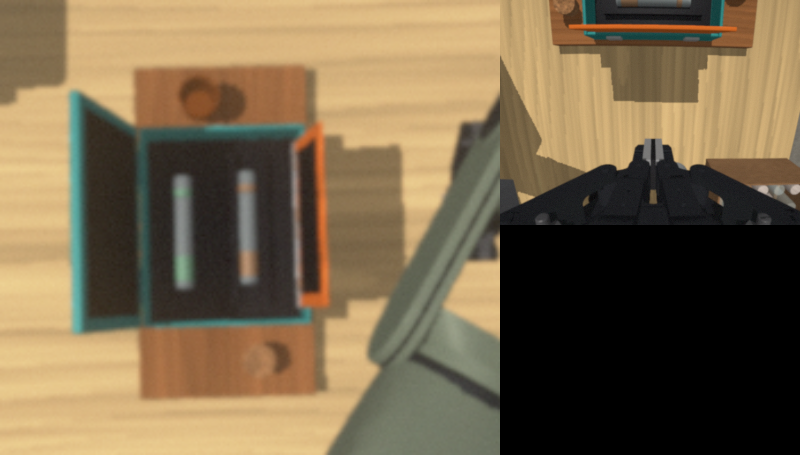

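The arm is well clear on the flap's outer side and the jaws are shut. The flap is unmoved, with its edge around (315,125)–(325,305) in this crop. I'll check where the wrist camera sits before planning clearances.

Run:
```python
from h import *
print(get_calibration("wrist")["T"][:3,3]-tool()[0])
H=np.array([-.121,.074])
for th in(1.6,1.4,1.2,1.,.8,.6,.4,.2,.1,0):
    c=H+.105*np.array([np.cos(th),np.sin(th)])+.005*np.array([-np.sin(th),np.cos(th)]); print(th,np.round(c-[.011,0],3))
```

```text
[0.00018144 0.06808316 0.14261441]
1.6 [-0.14   0.179]
1.4 [-0.119  0.178]
1.2 [-0.099  0.174]
1.0 [-0.079  0.165]
0.8 [-0.062  0.153]
0.6 [-0.048  0.137]
0.4 [-0.037  0.119]
0.2 [-0.03  0.1 ]
0.1 [-0.028  0.089]
0 [-0.027  0.079]
```

Call:
move_arm:
  plan:
    - [[0.06, 0, 0], 0]
    - [[0.12, 0, -0.03], 0]
    - [[0.12, 0, -0.06], 0]
    - [[0.12, 0, -0.075], 0]

```text
clock: 1.7
eef_pos: [0.5739, -0.1754, 0.1796]
tool_rot: [0.499, 0.5, 0.501, -0.501]
ft_force: [-0.0, -0.0, 1.4]
opening: -0.001
```

Call:
move_arm:
  plan:
    - [[0, 0, -0.012], 0]
    - [[0, 0, -0.024], 0]
    - [[0, 0, -0.035], 0]
    - [[0.001, 0, -0.045], 0]
    - [[0.002, 0, -0.055], 0]
    - [[0.004, 0, -0.065], 0]
    - [[0.007, 0, -0.075], 0]
    - [[0.01, 0, -0.084], 0]

```text
clock: 2.7
eef_pos: [0.5755, -0.0918, 0.1709]
tool_rot: [0.5, 0.5, 0.5, -0.5]
ft_force: [0.2, -1.1, 0.2]
opening: -0.0
```

Call:
move_arm:
  plan:
    - [[0.01, 0, -0.01], 0]
    - [[0.016, 0, -0.018], 0]
    - [[0.022, 0, -0.026], 0]
    - [[0.029, 0, -0.033], 0]
    - [[0.036, 0, -0.04], 0]
    - [[0.044, 0, -0.045], 0]
    - [[0.053, 0, -0.05], 0]
    - [[0.061, 0, -0.053], 0]

```text
clock: 3.7
eef_pos: [0.5756, -0.0391, 0.1097]
tool_rot: [0.5, 0.5, 0.5, -0.5]
ft_force: [0.1, 0.7, 1.0]
opening: 0.003
```

Run:
```python
from h import *
a=snapshot("scene")[:,:,::-1];b=snapshot("wrist")[:,:,::-1]
cv2.imwrite("pics/m2.png",np.hstack([cv2.resize(a[120:310,170:360],(450,450)),cv2.copyMakeBorder(cv2.resize(b,(350,263)),0,187,0,0,0)]))
```

```text
(no output)
```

View pics/m2.png

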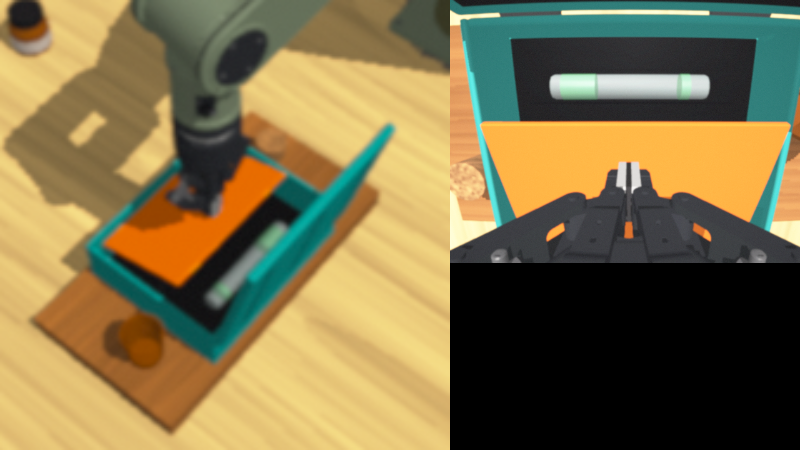

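The scene half shows the orange flap folded most of the way down, with the fingertips on it around (200,200) and the lid still open. Next I'll press down gently until the stop.

Call:
move_arm:
  plan:
    - [[0.008, 0, -0.001], 0]
    - [[0.016, 0, -0.001], 0]
    - [[0.022, 0, -0.001], 0]
    - [[0.026, 0, -0.001], 0]
    - [[0.026, 0, -0.001], 0]

```text
clock: 4.42
eef_pos: [0.5755, -0.0387, 0.0841]
tool_rot: [-0.5, -0.5, -0.5, 0.5]
ft_force: [-0.2, -0.2, 0.3]
opening: -0.0
```

Call:
move_arm:
  plan:
    - [[0.002, 0, 0], 0]
    - [[0.004, 0, 0], 0]
    - [[0.004, 0, 0], 0]

```text
clock: 4.8
eef_pos: [0.5759, -0.0388, 0.0835]
tool_rot: [-0.5, -0.5, -0.5, 0.5]
ft_force: [-7.9, 1.5, 17.2]
opening: 0.001
```

The flap has reached its hard stop: 17 N at z=0.0835, which puts everything about 4 mm higher than I estimated. Now I'll retreat straight up and check.

Call:
move_arm:
  plan:
    - [[-0.01, 0, 0], 0]
    - [[-0.05, 0, 0.01], 0]
    - [[-0.1, 0, 0.03], 0]
    - [[-0.16, 0, 0.04], 0]
    - [[-0.22, 0, 0.04], 0]
    - [[-0.27, 0, 0.04], 0]
    - [[-0.3, 0, 0.04], 0]
    - [[-0.3, 0, 0.04], 0]

```text
clock: 5.8
eef_pos: [0.5768, -0.079, 0.3839]
tool_rot: [0.502, 0.501, 0.497, -0.499]
ft_force: [1.0, -0.4, 0.4]
opening: -0.001
```

Run:
```python
from h import *
a=snapshot("scene")[:,:,::-1];b=snapshot("wrist")[:,:,::-1]
print(tool()[0],state()['q'])
cv2.imwrite("pics/m3.png",np.hstack([cv2.resize(a[120:310,170:360],(450,450)),cv2.copyMakeBorder(cv2.resize(b,(350,263)),0,187,0,0,0)]))
```

```text
[ 0.57514567 -0.07852895  0.37912425] [-2.84713530e-01  1.48883542e-01  1.30965715e+00 -6.10788442e-05
  1.68444324e+00 -2.83681021e-01]
```

View pics/m3.png

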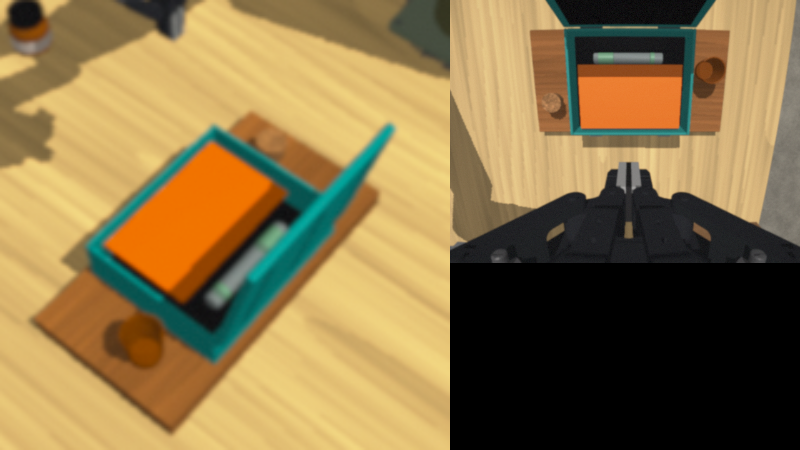

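The flap lies flat inside the case, the bung and beaker are undisturbed, and the lid is unmoved. I'll go over the lid to its outer side.

Call:
move_arm:
  plan:
    - [[0, 0, -0.04], 0]
    - [[0, 0, -0.09], 0]
    - [[0, 0, -0.14], 0]
    - [[0, 0, -0.19], 0]
    - [[0, 0, -0.24], 0]
    - [[0, 0, -0.29], 0]
    - [[0, 0, -0.33], 0]
    - [[0, 0, -0.33], 0]

```text
clock: 6.9
eef_pos: [0.5743, 0.2539, 0.3766]
tool_rot: [0.5, 0.497, 0.502, -0.501]
ft_force: [-0.8, -0.5, -0.2]
opening: -0.003
```

Run:
```python
import numpy as np
H=np.array([.067,.094])
for th in(1.75,1.6,1.4,1.2,1.,.8,.6,.4,.2,.1,0):
    r=.165
    c=H+r*np.array([-np.cos(th),np.sin(th)])+.0125*np.array([np.sin(th),np.cos(th)]); print(th,np.round(c+[.011,0],3))
```

```text
1.75 [0.12  0.254]
1.6 [0.095 0.259]
1.4 [0.062 0.259]
1.2 [0.03  0.252]
1.0 [-0.001  0.24 ]
0.8 [-0.028  0.221]
0.6 [-0.051  0.197]
0.4 [-0.069  0.17 ]
0.2 [-0.081  0.139]
0.1 [-0.085  0.123]
0 [-0.087  0.106]
```

Call:
move_arm:
  plan:
    - [[0.05, 0, 0], 0]
    - [[0.1, 0, 0], 0]
    - [[0.13, 0, 0], 0]
    - [[0.13, 0, 0.03], 0]
    - [[0.13, 0, 0.06], 0]

```text
clock: 7.52
eef_pos: [0.5742, 0.1893, 0.2471]
tool_rot: [-0.499, -0.499, -0.501, 0.502]
ft_force: [0.4, -0.6, 0.8]
opening: 0.0
```

Call:
move_arm:
  plan:
    - [[0, 0, 0.02], 0]
    - [[0, 0, 0.04], 0]
    - [[0, 0, 0.056], 0]
    - [[0, 0, 0.07], 0]
    - [[0, 0, 0.084], 0]
    - [[0, 0, 0.098], 0]
    - [[0, 0, 0.112], 0]
    - [[0, 0, 0.126], 0]

```text
clock: 8.52
eef_pos: [0.5765, 0.0656, 0.2517]
tool_rot: [0.501, 0.501, 0.499, -0.499]
ft_force: [1.4, 3.6, 2.7]
opening: 0.003
```

Run:
```python
from h import *
a=snapshot("scene")[:,:,::-1];b=snapshot("top")[:,:,::-1]
print(tool()[0],state()['ft_force'])
cv2.imwrite("pics/m4.png",np.hstack([cv2.resize(a[90:310,150:370],(400,400)),cv2.resize(b[100:320,170:390],(400,400))]))
```

```text
[0.57586931 0.06386703 0.25044423] [ 0.13706962 -0.22289695  1.10006267]
```

View pics/m4.png

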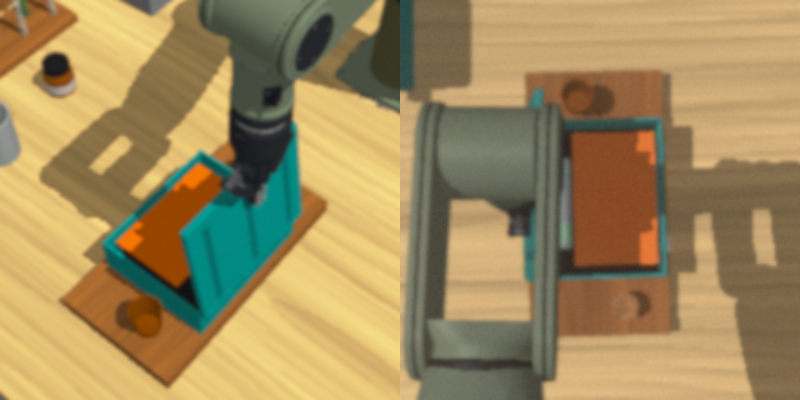

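The lid is past upright and following the fingertips, and the flap stays flat. I'll continue along the arc.

Call:
move_arm:
  plan:
    - [[0, 0, 0.016], 0]
    - [[0.001, 0, 0.032], 0]
    - [[0.005, 0, 0.048], 0]
    - [[0.011, 0, 0.063], 0]
    - [[0.019, 0, 0.077], 0]
    - [[0.028, 0, 0.091], 0]
    - [[0.04, 0, 0.103], 0]
    - [[0.052, 0, 0.114], 0]

```text
clock: 9.62
eef_pos: [0.5759, -0.0501, 0.198]
tool_rot: [-0.5, -0.5, -0.499, 0.5]
ft_force: [0.2, 1.5, 2.2]
opening: 0.003
```

Call:
move_arm:
  plan:
    - [[0.012, 0, 0.009], 0]
    - [[0.025, 0, 0.017], 0]
    - [[0.037, 0, 0.023], 0]
    - [[0.049, 0, 0.028], 0]
    - [[0.06, 0, 0.031], 0]
    - [[0.07, 0, 0.033], 0]
    - [[0.078, 0, 0.034], 0]
    - [[0.078, 0, 0.034], 0]

```text
clock: 10.62
eef_pos: [0.5746, -0.0821, 0.1191]
tool_rot: [0.499, 0.5, 0.501, -0.501]
ft_force: [-1.1, -0.5, -0.1]
opening: -0.002
```

Call:
move_arm:
  plan:
    - [[0.004, 0, 0], 0]
    - [[0.008, 0, 0], 0]
    - [[0.011, 0, 0], 0]
    - [[0.011, 0, 0], 0]

```text
clock: 11.12
eef_pos: [0.5753, -0.0824, 0.109]
tool_rot: [0.5, 0.5, 0.5, -0.5]
ft_force: [0.1, -0.5, -0.3]
opening: 0.006
```

Call:
move_arm:
  plan:
    - [[0.002, 0, 0], 0]
    - [[0.004, 0, 0], 0]
    - [[0.004, 0, 0], 0]

```text
clock: 11.5
eef_pos: [0.5755, -0.0826, 0.1062]
tool_rot: [-0.5, -0.5, -0.5, 0.5]
ft_force: [-2.2, 0.3, 5.4]
opening: 0.003
```

Call:
move_arm:
  plan:
    - [[0.002, 0, 0], 0]
    - [[0.002, 0, 0], 0]
    - [[0.002, 0, 0], 0]

```text
clock: 11.88
eef_pos: [0.5756, -0.0826, 0.1061]
tool_rot: [-0.5, -0.5, -0.5, 0.5]
ft_force: [-7.1, 0.5, 16.0]
opening: -0.001
```

The lid is on its stop: z is unchanged while the force rises to 16 N. I'll retreat and check.

Call:
move_arm:
  plan:
    - [[-0.01, 0, 0], 0]
    - [[-0.05, 0, 0], 0]
    - [[-0.1, 0, 0.03], 0]
    - [[-0.15, 0, 0.08], 0]
    - [[-0.2, 0, 0.13], 0]
    - [[-0.22, 0, 0.17], 0]
    - [[-0.22, 0, 0.17], 0]

```text
clock: 12.75
eef_pos: [0.5763, -0.2571, 0.327]
tool_rot: [0.501, 0.502, 0.496, -0.501]
ft_force: [0.2, 0.3, -0.4]
opening: 0.003
```

Run:
```python
from h import *
a=snapshot("scene")[:,:,::-1];b=snapshot("top")[:,:,::-1]
print(tool()[0],state()['ft_force'],state()['clock'])
cv2.imwrite("pics/m5.png",np.hstack([a[:,:400],b[:,150:550]]))
```

```text
[ 0.57513416 -0.25272799  0.32282559] [-0.20905816 -0.0172182  -1.42298616] 12.85
```

View pics/m5.png

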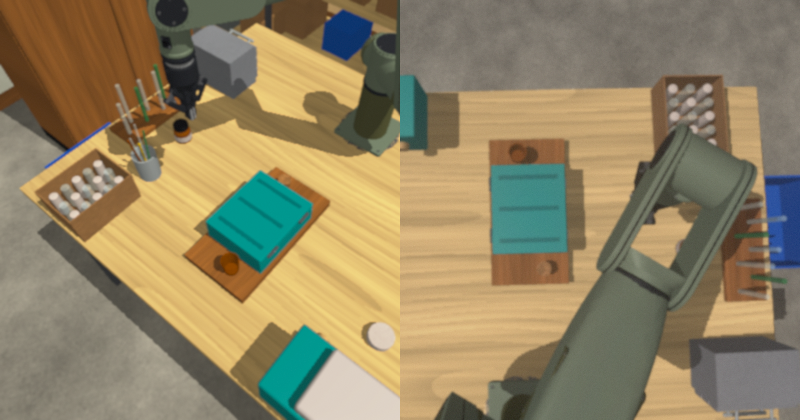

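Both views show the lid fully shut and flat, with the bung, beaker, pot, jar and tape where they were and the arm clear. Handing in.

```bash
python3 -c "
from rig import *
print(finish_job())"
```

```text
the job is handed in; nothing more can be done
None
```

The case is closed: I folded the orange flap flat first, then swung the teal lid shut, both with the shut fingertips. I handed the job in at about 13 s on the robot's clock; `finish_job()` gives no verdict.

- **Flap:** it met its stop at z ≈ 0.0835 m with about 17 N. A picture taken before I touched the lid showed it lying flat.
- **Lid:** it met its stop at z ≈ 0.106 m with about 16 N, where I expected it. Forces stayed below 5 N at every reading while the lid swung.
- **Final pictures:** the lid looks fully shut and the arm is clear of everything. The bung, beaker, pot, jar and tape look where they were, judged by eye. The final crops left out the paddle, and the arm never went near it.
- **Not checked:** the tubes are hidden under the closed case, so I could not see them at the end.
- **Disagreement:** the flap stopped about 4 mm higher than my first estimate from the camera images. I corrected for this before moving the lid.

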